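# Start an objective lens in its nosepiece thread without crossing it

### The job

Take the larger objective out of the black rack and screw it fully home, by clockwise turning, into the socket on the low cream microscope foot. Start the thread gently: if it resists before it has dropped into the thread, stop and turn it back until it drops in, then screw it down, and never twist the socket's collar round in its mount. Let go of it, and leave the other objective and the things around alone.

Things in the scene. Friction and masses are not known exactly. Their poses are not given: they have to be found in the camera images.
- objective: The larger of the two lens objectives, about 250 g, 70 mm tall, upright in either hole of the rack. Origin: centre of its underside, z up. Chamfered steel foot, 28 mm diameter, with three lugs; from 18.8 mm up the round aluminium barrel, 41 mm diameter, straight to 62 mm, then a tapered nose. Grip the barrel from above. In the rack its origin is 18.8 mm below the rack's top.
- shoulder (a point): Centre of the flat underside of the objective's barrel, 18.8 mm above its origin; this face comes down on the collar's top when screwed home.
- lugs (a point): On the objective's axis, level with the undersides of its three lugs (the thread), 5 mm above its origin. The lugs are 120 degrees apart, one on the objective's +x axis, 3 mm high, 4 mm wide, reaching out to a radius of 17.8 mm.
- mouth (a point): Centre of the socket, level with the collar's top, on the upright screw axis, 74 mm above the bench. The collar is an aluminium ring, 66 mm outside, 37 mm inside, standing 26 mm out of the foot's top. Shoulder above this point: 13.8 mm if the lugs stand on teeth, 10.8 mm on the ledge, 4.3 mm once dropped into the gaps, about 0.3 mm at home.
- ledge (a point): Socket axis 3 mm below the mouth: level of a steel ledge with a 30 mm hole, where the lugs land. Three times around, clockwise from above: a 4 mm wide tooth up to the collar's top, a 32 degree gap, 74 degrees of ledge. How this is turned about the axis is not told and varies. Clockwise on the ledge the lugs jam on teeth (crossed start); anticlockwise, up to 105 degrees, they drop into the gaps.
- home (a point): Socket axis at the level of the lugs' undersides when home, 13.5 mm below the mouth. From the gaps, clockwise by 75 to 95 degrees leads the lugs under the ledge and down a slope of 4 mm (3.1 mm per radian, about 1 mm of vertical play) to a solid stop here. Anticlockwise in the gaps they soon meet the teeth, also solid.
- collar (a joint): Turn of the collar in its mount, rad, anticlockwise from above positive, 0 at the start; held by friction only, it slips round at about 0.6 N m. Free turning on the ledge takes well under 0.2 N m with a light touch of a few newtons.
- foot: Cream enamelled microscope foot, 200 mm by 150 mm and 48 mm high, fixed, the socket at its centre. Origin: centre of its underside.
- rack: Black plastic rack block, 75 mm (x) by 180 mm (y), 30 mm high, fixed, with a 38 mm hole at 45 mm either side of its centre along y. Origin: centre of its underside.
- slim: The smaller objective, slim barrel of 28 mm diameter over a 42 mm flange, 54 mm tall, no lugs, in the other hole of the rack. Leave it.
- eyepiece: Bystander: eyepiece standing on the bench, 38 mm diameter, 50 mm tall. Origin at its underside.
- slidebox: Bystander: grey slide mailer box 34 by 85 by 24 mm lying on the bench. Origin at its underside.
- pencil: Bystander: yellow pencil, 8 mm thick, 150 mm long, lying on the bench.

How it is judged (in metres and radians):
On the way, in this order (a step that is already met when the one before it is completed fails the run):
1. the objective is lifted clear of the rack (z of shoulder in the frame of rack above 0.06 m), for 0.1 s.
2. the objective's lugs have dropped into the thread gaps of the socket (horizontal distance between shoulder and mouth below 0.003 m and z of shoulder in the frame of mouth below 0.0058 m), for 0.1 s.
At the end, for the whole second after the job is handed in: The objective stands upright (within 0.05 rad) and at rest in the socket, screwed home: its shoulder within 1.5 mm of the collar's top and within 3 mm of the screw axis, and released (z of shoulder in the frame of mouth below 0.0015 m and horizontal distance between shoulder and mouth below 0.003 m and angle between objective's own z axis and vertical below 0.05 rad and linear speed of objective below 0.01 m/s); the robot touches nothing.
It fails at once if the collar is twisted in its mount by more than 0.08 rad (thread forced) (value of joint collar above 0.08 rad or value of joint collar below -0.08 rad).
It fails at once if the objective is forced against the socket with more than 60 N in all (contact force between objective and foot above 60 N).
It fails at once if the other objective is moved by more than 15 mm (distance of slim from where it was at the start of the episode above 0.015 m).
It fails at once if a bystander is moved by more than 20 mm (distance of any of eyepiece, slidebox, pencil from where it was at the start of the episode above 0.02 m).
It also fails if it takes over 72 s, if anything falls off the work surface, if the arm or the gripper's body presses on something with over 40 N, if the wrist force passes 120 N, or if a joint passes its speed limit or range.

### The arm

A 6-joint arm with a two-finger parallel gripper is mounted at the origin on the work surface. World frame = base frame: x ahead of the robot, y to its left, z up, the work surface at z = 0. Lengths are in mm, angles in rad, forces in N, time in s.
With the tool pointing down it reaches from about 275 to 1000 mm from the base axis. Payload 8.4 kg.
Tool frame: the origin (TCP) lies on the centre line of the jaws, within the pads' length; the fingertips stand 17 mm ahead of it and the grasp point (between the pads) lies 2 mm behind it (r.tcp_to_tips is the z of the fingertips in the tool frame, in mm); z points along the fingers, y is the direction in which the jaws open and shut (so a half turn about z gives the same grasp; the last joint's range is limited). The gripper opens to 85 mm and grips with 20 to 120 N. Pads are 22 mm wide; open, the fingers measure 114 mm over their backs; the gripper's body (76 mm by 85 mm) begins 54 mm behind the grasp point. The pads swing forward as they close: fully open they stand 13 mm farther back than shut.
Start: joints at [-1.253, 0.353, 1.633, -0, 1.155, -0.002], TCP at [196.484, -593.314, 208.781] pointing down, gripper open.
Joint ranges: [-2.63, 2.63], [-0.92, 2.1], [0.06, 2.66], [-1.3, 4.44], [0, 2.69], [-3.02, 3.02]. Speed limits (rad/s): [2.22, 2.22, 2.79, 3.14, 3.14, 3.14].

### API

Orientations are given as [roll, pitch, yaw] about the fixed x, y, z axes, in that order (R = Rz(yaw) Ry(pitch) Rx(roll)).
In Python, from rig import r, cams, job gives the robot as it stands.
- The arm moves only by the tool drive_tool, never from a script. Its argument "deltas" is a list of rows, each a list of 4 numbers: the shift along the tool's x, y, z in cm, then the turn about the tool's z in rad. In form: [[x, y, z, roll], ...]. A call has 1 to 12 rows; each row shifts and turns the commanded pose from where the row before left it, along the tool's axes as they then stand; what a row does not reach is not made up. A row lasts 1/12 s, in which the tool goes at most 41.7 mm and 7.16 degrees, less where a joint would pass 70% of its speed; a pose out of reach is approached as far as the arm can. A call with a gripper value outside its range is refused whole. "jaw" is the closure, from 0 (fully open) to 1 (shut), set as the call begins (left out, the last holds). The fingers move at their own pace and stop on an object; "force" is the grip in N (left out, the last holds). Time passes only in rows, so rows that do not move let the fingers close. It gives the time, the measured TCP pose, the force and the opening at its end, in the units of the state.
- r.sense(): the state, without advancing time (a new reading comes with each control period).
- cams.grab_frame(name): name is "scene" or "top" or "wrist"; returns (picture, depth): 420x560x3 uint8, red, green, blue; 420x560 float32, mm along the optical axis (not along the pixel's ray), 0 where there is no reading.
- cams.camera_params(name): a dict with "fx", "fy", "cx", "cy" (pixels), "R" (3x3) and "t" (3): a world point X has camera coordinates R X + t. Camera axes: x right, y down, z forward; pixel columns grow to the right and rows downward; lengths in mm; the calibration is good to about 2 mm. A picture is of the moment at which its call begins: read the wrist's pose just before it. camera_params takes no time and is no camera call; for the wrist camera it gives the pose at the moment of the call.
- job.sign_off(): hands the job in, once; it reports no verdict.
The state is a dict: "clock": time; "qpos": joint angles; "qvel": joint speeds; "joint_efforts": joint torques, N m; "eef_pos": TCP position; "tcp_rot": TCP orientation; "contact_force": force on the tool from outside, world axes, zero at the start; "wrist_torque": the same for the moment, N m; "opening": opening from 0.0 (shut) to 1.0 (fully open).
Only numpy, scipy, OpenCV 4.12 (cv2) and the standard library are available. Lean on these libraries where they do the work, as an engineer would, in place of code of your own. Each camera call takes 0.05 s, during which the arm holds its last target. There are 200 camera calls.

## Working session

There is one attempt and no reset: what is moved stays moved. The work goes in short steps, Python scripts to look and compute and a tool call to move; the robot and the scene stay as the last step left them, time stands still between calls to the robot, and variables do not carry over. Pictures are saved under pics/ and viewed, about 8 in all and at most 12, crops included, and the job is handed in when it is done.

Besides the shell and the picture viewer there is one more tool, called after ">>>" as name(argument=value, ...), one argument or row to a line, values as JSON. drive_tool: Moves the arm, as the interface text tells. Its arguments: {"type":"object","properties":{"deltas":{"type":"array"},"jaw":{"type":"number"},"force":{"type":"number"}},"required":["deltas"]}

```bash
mkdir -p pics; ls; python3 - <<'E'
from rig import r,cams,job
import cv2,numpy as np
s=r.sense();print(s)
for n in("top","scene"):
    p,d=cams.grab_frame(n);cv2.imwrite(f"pics/{n}0.png",p[:,:,::-1]);np.save(f"pics/{n}0.npy",d)
    print(cams.camera_params(n))
E
```

```text
pics
{'clock': 0.0, 'qpos': array([-1.25339168e+00,  3.53656389e-01,  1.63416801e+00, -3.93123574e-06,
        1.15516105e+00, -2.41663038e-03]), 'qvel': array([ 0.00069801, -0.00131704, -0.00046051,  0.0003781 ,  0.00098019,
       -0.0004889 ]), 'joint_efforts': array([-1.27844719e-04, -6.05249977e+01, -3.42065692e+01, -1.29879745e-04,
        9.46997636e-03,  8.07914375e-06]), 'eef_pos': array([ 196.32624847, -592.82175898,  208.04204814]), 'tcp_rot': array([-3.14019986e+00,  2.28450010e-07,  3.19822864e-01]), 'contact_force': array([0.59829632, 0.17479308, 0.49337938]), 'wrist_torque': array([ 0.00471656,  0.03924646, -0.00861698]), 'opening': 1.0005124701260455}
{'fx': 383.6762049185865, 'fy': 383.6762049185865, 'cx': 280.75563090428136, 'cy': 209.68099395115794, 'R': array([[-0.02668979, -0.99939563, -0.02227177],
       [-0.99096238,  0.02938132, -0.13088275],
       [ 0.13145802,  0.01857725, -0.99114766]]), 't': array([-35.56931258, 630.15397363, 971.21005983])}
{'fx': 527.9097864551151, 'fy': 527.9097864551151, 'cx': 280.13984315102795, 'cy': 203.1423474463027, 'R': array([[-0.39680439,  0.91779734, -0.01393955],
       [ 0.60942771,  0.25206562, -0.75170526],
       [-0.68639941, -0.3067751 , -0.65935187]]), 't': array([ 285.4141059 , -297.32517333, 1576.70909826])}
```

View pics/top0.png

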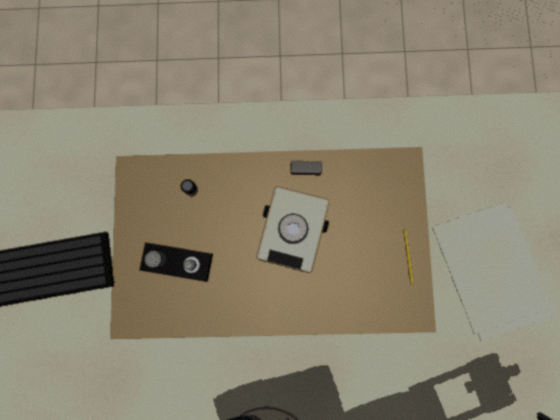

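View pics/scene0.png

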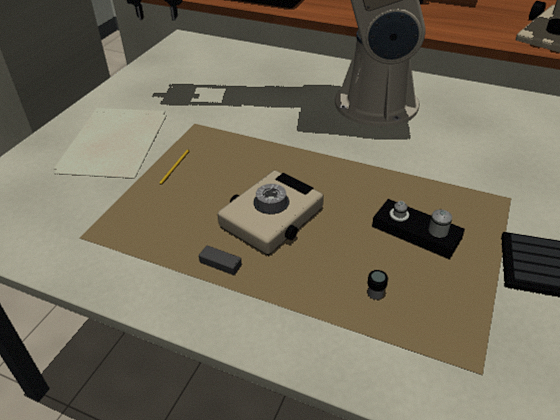

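The top view shows the larger objective at about (153,259), the slim one at (191,265), and the socket at (293,228). The pencil, slide box and eyepiece are well clear of all three.

```bash
cat > h.py <<'E'
import numpy as np,cv2
from rig import r,cams,job
def plane(P,u,v,z):
    R,t=P["R"],np.array(P["t"]);d=R.T@np.array([(u-P["cx"])/P["fx"],(v-P["cy"])/P["fy"],1]);c=-R.T@t
    return c+d*(z-c[2])/d[2]
def cloud(P,d):
    v,u=np.mgrid[:d.shape[0],:d.shape[1]]
    X=np.stack([(u-P["cx"])/P["fx"]*d,(v-P["cy"])/P["fy"]*d,d],-1)
    return (X-P["t"])@P["R"]
def circ(xy):
    A=np.c_[xy,np.ones(len(xy))];s=np.linalg.lstsq(A,(xy**2).sum(1),rcond=None)[0]
    return s[0]/2,s[1]/2,np.sqrt(s[2]+s[0]**2/4+s[1]**2/4)
E
python3 - <<'E'
from h import *
P=cams.camera_params("top");d=np.load("pics/top0.npy");p=cv2.imread("pics/top0.png");X=cloud(P,d)
for n,(u,v,z) in dict(obj=(153,259,75),slim=(191,265,65),mouth=(293,228,74)).items():
    c=plane(P,u,v,z);print(n,c.round(1))
    m=(np.hypot(X[...,0]-c[0],X[...,1]-c[1])<50)
    if n=='mouth': m&=(X[...,2]>64)
    elif n=='obj': m&=(X[...,2]>45)
    else: m&=(X[...,2]>40)
    q=X[m]; print(len(q),q.mean(0).round(1),q.min(0).round(1),q.max(0).round(1), np.percentile(q[:,2],[10,50,90]).round(1))
rk=[plane(P,u,v,30)[:2].round(1) for u,v in((145,243),(212,254),(208,281),(140,269))];print(rk)
a=cv2.resize(p[235:290,130:220],None,fx=8,fy=8,interpolation=3)
b=cv2.resize(p[190:270,255:335],None,fx=5,fy=5,interpolation=3)
cv2.imwrite("pics/c1.png",a)
E
```

```text
obj [508.4 271.9  75. ]
252 [509.8 270.3  73.3] [490.5 253.5  45. ] [529.1 293.4  84.5] [58.6 76.3 81.1]
slim [490.8 178.   65. ]
106 [492.9 184.1  59. ] [480.3 173.1  42.1] [506.2 197.9  67.8] [50.8 60.3 64.7]
mouth [576.8 -83.7  74. ]
421 [578.4 -82.5  72.6] [ 546.3 -114.5   64.5] [610.8 -50.5  80. ] [70.1 72.8 75.1]
[array([551.8, 310. ]), array([517.9, 131.4]), array([448. , 142.1]), array([483.7, 322. ])]
```

View pics/c1.png

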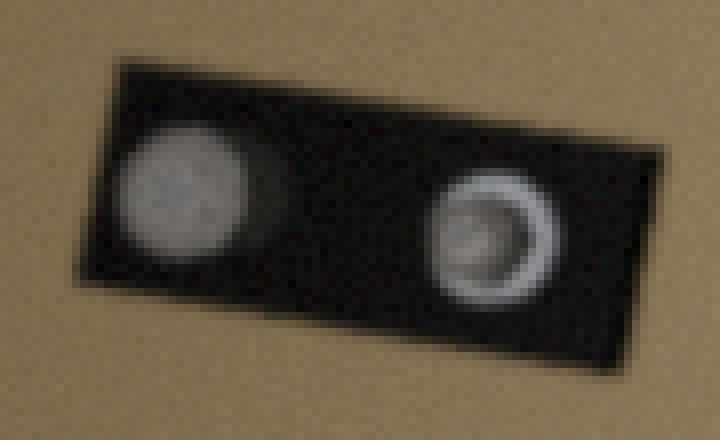

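>>> drive_tool(
  deltas=[
    [0,0,0,-0.12],
    [0,0,0,-0.12],
    [0,0,0,-0.12],
    [0,0,0,-0.12],
    [0,0,0,-0.12],
    [0,0,0,-0.12],
    [0,0,0,-0.12],
    [0,0,0,-0.12],
    [0,0,0,-0.12],
    [0,0,0,-0.12],
    [0,0,0,-0.12],
    [0,0,0,-0.12],
  ],
)

```text
clock: 1.1
eef_pos: [196.4, -593.0, 208.4]
tcp_rot: [-3.142, -0.001, 1.766]
contact_force: [0.2, 0.6, 0.4]
opening: 0.998
```

>>> drive_tool(
  deltas=[
    [3.28,1.95,0,0],
    [3.28,1.95,0,0],
    [3.28,1.95,0,0],
    [3.28,1.95,0,0],
    [3.28,1.95,0,0],
    [3.28,1.95,0,0],
    [3.28,1.95,0,0],
    [3.28,1.95,0,0],
    [3.28,1.95,0,0],
    [3.28,1.95,0,0],
    [3.28,1.95,0,0],
    [3.28,1.95,0,0],
  ],
)

```text
clock: 2.1
eef_pos: [352.3, -161.0, 208.8]
tcp_rot: [3.141, 0.0, 1.759]
contact_force: [1.2, -0.7, -0.7]
opening: 0.998
```

>>> drive_tool(
  deltas=[
    [3.28,1.95,0,0],
    [3.28,1.95,0,0],
    [3.28,1.95,0,0],
    [3.28,1.95,0,0],
    [3.28,1.95,0,0],
    [3.28,1.95,0,0],
    [3.28,1.95,0,0],
    [3.28,1.95,0,0],
    [3.28,1.95,0,0],
    [3.28,1.95,0,0],
    [2.5,1.5,0,0],
    [0,0,0,0],
  ],
)

```text
clock: 3.1
eef_pos: [494.0, 228.1, 208.6]
tcp_rot: [3.14, -0.002, 1.762]
contact_force: [-0.2, -0.1, -0.9]
opening: 1.001
```

```bash
python3 - <<'E'
from h import *
s=r.sense();print(s["clock"],s["eef_pos"],s["tcp_rot"],s["qpos"],s["contact_force"],s["wrist_torque"])
P=cams.camera_params("wrist");p,d=cams.grab_frame("wrist");cv2.imwrite("pics/w1.png",p[:,:,::-1]);np.savez("pics/w1.npz",d=d,**P)
X=cloud(P,d)
m=(np.hypot(X[...,0]-509,X[...,1]-270)<40)&(X[...,2]>70)&(X[...,2]<90);q=X[m];print(len(q),q.mean(0),q.min(0),q.max(0))
E
```

```text
3.1 [493.95851349 228.12656023 208.56071583] [ 3.14000365e+00 -1.67718987e-03  1.76246098e+00] [4.29050676e-01 2.26728038e-01 1.80872421e+00 1.40686421e-03
 1.10420195e+00 2.36755698e-01] [-0.2255591  -0.06292268 -0.91384644] [-0.01330785 -0.00691132 -0.01740909]
1647 [507.56534186 274.9439783   78.32008047] [488.04092219 254.05494516  70.6330196 ] [528.23074445 294.18430447  83.71910871]
```

View pics/w1.png

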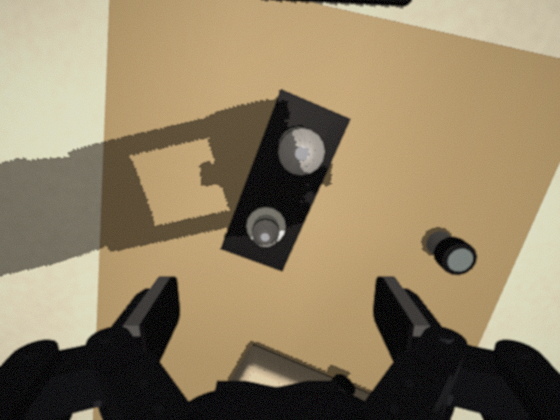

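The wrist view has the big objective at (302,150) and the slim one at (266,228). The fingers are clear of both.

```bash
cat >> h.py <<'E'
def ring(X,c,rad,zlo,zhi=90):
    c=np.array(c,float)
    for _ in range(8):
        q=X.reshape(-1,3);q=q[(q[:,2]>zlo)&(q[:,2]<zhi)];e=q[:,:2]-c;R=np.hypot(*e.T);k=R<rad+6;e,R=e[k],R[k]
        a=((np.arctan2(e[:,1],e[:,0])+np.pi)/(2*np.pi)*24).astype(int)%24
        pts=np.array([e[a==i][np.argsort(R[a==i])[-max(2,(a==i).sum()//25)]] for i in range(24) if (a==i).sum()>8])
        x,y,rr=circ(pts);c=c+[x,y]
    return c.round(2),rr.round(2),len(pts)
E
python3 - <<'E'
from h import *
f=np.load("pics/w1.npz");X=cloud(f,f["d"])
for z in(50,60,66):print(ring(X,(508,274),20.5,z))
P=cams.camera_params("top");T=cloud(P,np.load("pics/top0.npy"))
print(ring(T,(508,274),20.5,50),ring(T,(578,-82),33,60))
s=r.sense();print(f["R"],-f["R"].T@f["t"]-s["eef_pos"])
E
```

```text
(array([507.99, 274.35]), np.float64(20.19), 24)
(array([507.99, 274.35]), np.float64(20.19), 24)
(array([507.99, 274.35]), np.float64(20.19), 24)
(array([509.98, 273.57]), np.float64(19.22), 13) (array([578.43, -82.51]), np.float64(32.27), 24)
[[ 0.98175893  0.19012254  0.00168296]
 [ 0.18096811 -0.93712851  0.29839687]
 [ 0.05830912 -0.29264923 -0.9544404 ]] [-13.64427563  77.51512107 165.52665249]
```

>>> drive_tool(
  deltas=[
    [2.135,1.125,0,0],
    [2.135,1.125,0,0],
    [0,0,3,0],
    [0,0,3,0],
    [0,0,3,0],
    [0,0,0,0],
    [0,0,0,0],
  ],
)

```text
clock: 3.73
eef_pos: [505.0, 268.1, 117.8]
tcp_rot: [-3.138, 0.001, 1.759]
contact_force: [-0.2, 0.2, 0.1]
opening: 0.998
```

```bash
python3 - <<'E'
from h import *
s=r.sense();print(s["clock"],s["eef_pos"],s["tcp_rot"])
P=cams.camera_params("wrist");p,d=cams.grab_frame("wrist");cv2.imwrite("pics/w2.png",p[:,:,::-1]);np.savez("pics/w2.npz",d=d,**P)
X=cloud(P,d)
for z in(50,60):print(ring(X,(508,274),20.5,z))
E
```

```text
3.7333 [505.03627424 268.1095376  117.83247833] [-3.13773300e+00  1.34070784e-03  1.75920056e+00]
(array([507.91, 274.57]), np.float64(20.16), 24)
(array([507.91, 274.58]), np.float64(20.16), 24)
```

View pics/w2.png

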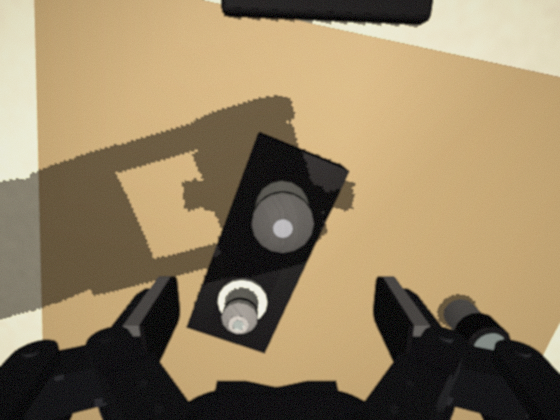

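The objective is at (282,225), centred between the fingers, and needs only a small correction before I descend and grip.

>>> drive_tool(
  deltas=[
    [0.57,0.41,0,0],
    [0,0,0,0],
    [0,0,2,0],
    [0,0,2,0],
    [0,0,2,0],
    [0,0,0.2,0],
    [0,0,0,0],
    [0,0,0,0],
  ],
)

```text
clock: 4.45
eef_pos: [510.3, 276.5, 58.2]
tcp_rot: [3.14, -0.001, 1.76]
contact_force: [-0.1, 0.2, -0.5]
opening: 1.001
```

>>> drive_tool(
  deltas=[
    [0,0,0,0],
    [0,0,0,0],
    [0,0,0,0],
    [0,0,0,0],
    [0,0,0,0],
    [0,0,0,0],
    [0,0,0,0],
    [0,0,0,0],
    [0,0,0,0],
    [0,0,0,0],
  ],
  jaw=1,
  force=40,
)

```text
clock: 5.28
eef_pos: [510.4, 276.7, 58.7]
tcp_rot: [3.139, -0.001, 1.76]
contact_force: [-3.0, 0.1, 16.9]
opening: 0.002
```

```bash
python3 - <<'E'
from h import *
s=r.sense();print(s["clock"],s["eef_pos"],s["tcp_rot"],s["contact_force"],s["wrist_torque"],s["opening"])
P=cams.camera_params("wrist");p,d=cams.grab_frame("wrist");q,_=cams.grab_frame("scene")
cv2.imwrite("pics/w3.png",np.vstack([p[150:],cv2.resize(q[170:270,340:480],(560,400))[:300]])[:,:,::-1])
E
```

```text
5.2833 [510.35671073 276.73366325  58.65057192] [ 3.13918250e+00 -1.10859048e-03  1.75968242e+00] [-2.95106472  0.14368434 16.86861425] [-0.00786859  0.62142006 -0.01724725] 0.0015262631766675358
```

View pics/w3.png

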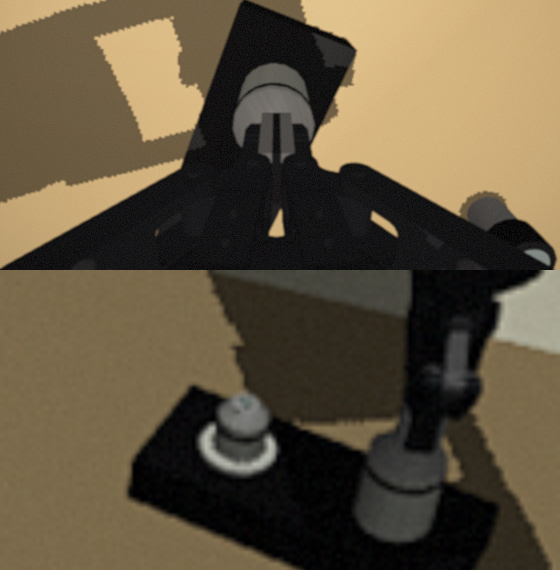

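The jaws shut fully and the fingertips show in front of the nose, not around the barrel. I'll compare the fingertip and objective geometry using the depth image.

```bash
python3 - <<'E'
from h import *
from scipy.spatial.transform import Rotation as Ro
s=r.sense();print(s["eef_pos"],s["contact_force"],r.tcp_to_tips)
P=cams.camera_params("wrist");p,d=cams.grab_frame("wrist");X=cloud(P,d)
R=Ro.from_euler("xyz",s["tcp_rot"]).as_matrix()
for z in(-40,0,17):
    c=P["R"]@(s["eef_pos"]+R@[0,0,z])+P["t"];print(z,P["fx"]*c[0]/c[2]+P["cx"],P["fy"]*c[1]/c[2]+P["cy"])
for v,u in((225,275),(240,275),(250,250),(260,250),(262,272),(266,285),(275,268),(290,268),(300,265),(320,262)):print((v,u),d[v,u].round(1),X[v,u].round(1),((X[v,u]-s["eef_pos"])@R).round(1))
P=cams.camera_params("top");p,d=cams.grab_frame("top");T=cloud(P,d)
m=(np.hypot(T[...,0]-510,T[...,1]-275)<30)&(T[...,2]>60);q=T[m];print(q[np.argsort(-q[:,2])][::6].round(0)[:20].tolist())
E
```

```text
[510.34195115 276.73676614  58.62535649] [-3.24205215 -0.1868921  17.41699239] 17.0
-40 276.29399433488345 300.2047661802477
0 276.23997327415293 260.2560881179173
17 276.22335947533264 247.97015201293192
(225, 275) 181.6 [506.4 294.1  51.9] [17.8 -0.7  6.7]
(240, 275) 161.3 [506.4 293.8  73.3] [ 17.5  -0.6 -14.6]
(250, 250) 161.1 [495.4 287.1  74.9] [ 13.  -12.7 -16.3]
(260, 250) 160.4 [496.3 282.9  77. ] [  8.7 -12.6 -18.4]
(262, 272) 155.2 [506.5 286.1  82. ] [ 10.   -2.  -23.4]
(266, 285) 148.3 [512.  288.5  88.8] [ 11.3   3.9 -30.2]
(275, 268) 139.7 [504.7 287.3  97.8] [ 11.5  -3.5 -39.2]
(290, 268) 129.4 [505.1 286.6 108.8] [ 10.8  -3.2 -50.2]
(300, 265) 120.1 [503.9 287.7 118.1] [ 12.1  -4.1 -59.5]
(320, 262) 108.7 [503.3 287.6 130.1] [ 12.   -4.7 -71.5]
[[516.0, 261.0, 469.0], [526.0, 252.0, 468.0], [519.0, 253.0, 468.0], [513.0, 285.0, 468.0], [514.0, 268.0, 468.0], [507.0, 280.0, 467.0], [528.0, 252.0, 467.0], [522.0, 252.0, 467.0], [506.0, 280.0, 467.0], [501.0, 272.0, 467.0], [501.0, 283.0, 467.0], [513.0, 275.0, 467.0], [522.0, 264.0, 467.0], [514.0, 255.0, 467.0], [526.0, 254.0, 467.0], [508.0, 270.0, 467.0], [521.0, 249.0, 467.0], [500.0, 288.0, 467.0], [502.0, 300.0, 467.0], [512.0, 290.0, 467.0]]
```

```bash
python3 - <<'E'
from h import *
from scipy.spatial.transform import Rotation as Ro
f=np.load("pics/w2.npz");X=cloud(f,f["d"]);R=Ro.from_euler("xyz",[-3.13773,.00134,1.7592]).as_matrix();e=np.array([505.04,268.11,117.83])
Y=(X-e)@R
m=(f["d"]>0)&(X[...,2]>95)
for a,b in((100,185),(370,450)):
    q=Y[250:360,a:b][m[250:360,a:b]];i=np.argsort(-q[:,2]);print(q[i][::40][:14].round(0).tolist(),q[:,1].min(),q[:,1].max())
print([ (k,getattr(r,k)) for k in dir(r) if not k.startswith('_') and not callable(getattr(r,k))][:20])
E
```

```text
[[5.0, -43.0, -35.0], [-5.0, -43.0, -37.0], [7.0, -43.0, -39.0], [1.0, -43.0, -40.0], [3.0, -43.0, -40.0], [11.0, -47.0, -41.0], [3.0, -43.0, -42.0], [6.0, -43.0, -43.0], [11.0, -48.0, -43.0], [6.0, -42.0, -44.0], [6.0, -43.0, -44.0], [-8.0, -43.0, -45.0], [8.0, -53.0, -46.0], [8.0, -54.0, -46.0]] -56.68075310502406 -29.795337640056164
[[5.0, 43.0, -35.0], [-4.0, 43.0, -37.0], [2.0, 43.0, -38.0], [0.0, 43.0, -40.0], [-8.0, 43.0, -40.0], [9.0, 43.0, -41.0], [11.0, 46.0, -42.0], [11.0, 44.0, -42.0], [1.0, 43.0, -43.0], [11.0, 47.0, -44.0], [7.0, 54.0, -44.0], [-9.0, 43.0, -45.0], [11.0, 48.0, -45.0], [11.0, 49.0, -46.0]] 29.931894159185802 56.7247453828296
[('tcp_to_tips', 17.0)]
```

The depth data shows the real fingertips 39 mm behind where the interface puts them: tool z = −35 open and −22 shut, against a stated +4 and +17. I'll work with the measured offset. First I raise, open and re-measure.

>>> drive_tool(
  deltas=[
    [0,0,-1,0],
    [0,0,-1,0],
  ],
)

```text
clock: 5.65
eef_pos: [509.0, 275.7, 77.0]
tcp_rot: [-3.141, 0.0, 1.76]
contact_force: [0.1, -0.1, -0.0]
opening: -0.002
```

>>> drive_tool(
  deltas=[
    [0,0,-1,0],
    [0,0,0,0],
    [0,0,0,0],
    [0,0,0,0],
    [0,0,0,0],
    [0,0,0,0],
    [0,0,0,0],
    [0,0,0,0],
    [0,0,0,0],
  ],
  jaw=0,
)

```text
clock: 6.4
eef_pos: [509.2, 275.9, 86.6]
tcp_rot: [-3.141, 0.0, 1.76]
contact_force: [-0.4, -0.1, 1.0]
opening: 1.002
```

```bash
python3 - <<'E'
from h import *
s=r.sense();print(s["clock"],s["eef_pos"],s["tcp_rot"],s["contact_force"],s["opening"])
P=cams.camera_params("wrist");p,d=cams.grab_frame("wrist");cv2.imwrite("pics/w4.png",p[:,:,::-1])
X=cloud(P,d)
for z in(40,50,60):print(ring(X,(508,274),20.5,z))
E
```

```text
6.4 [509.23211557 275.89530748  86.56227609] [-3.14124666e+00  1.43478503e-04  1.75986767e+00] [-0.42478047 -0.06720756  1.01598379] 1.0024055986622822
(array([509.36, 274.71]), np.float64(20.11), 24)
(array([509.36, 274.72]), np.float64(20.12), 24)
(array([509.35, 274.72]), np.float64(20.11), 24)
```

>>> drive_tool(
  deltas=[
    [-0.12,0,1.5,0],
    [0,0,2,0],
    [0,0,2,0],
    [0,0,1,0],
    [0,0,0.9,0],
    [0,0,0,0],
    [0,0,0,0],
  ],
)

```text
clock: 7.03
eef_pos: [509.6, 274.8, 12.8]
tcp_rot: [-3.141, 0.0, 1.76]
contact_force: [-0.4, 0.8, -0.3]
opening: 0.999
```

>>> drive_tool(
  deltas=[
    [0,0,0,0],
    [0,0,0,0],
    [0,0,0,0],
    [0,0,0,0],
    [0,0,0,0],
    [0,0,0,0],
    [0,0,0,0],
    [0,0,0,0],
    [0,0,0,0],
  ],
  jaw=1,
  force=40,
)

```text
clock: 7.78
eef_pos: [509.9, 275.0, 13.6]
tcp_rot: [3.141, -0.0, 1.76]
contact_force: [-1.4, -0.5, 4.7]
opening: 0.47
```

Gripped: an opening of 0.47 is about 40 mm. Now I lift.

>>> drive_tool(
  deltas=[
    [0,0,-0.5,0],
    [0,0,-1,0],
    [0,0,-1,0],
    [0,0,-1.5,0],
    [0,0,-1.5,0],
    [0,0,-1.5,0],
    [0,0,-2,0],
    [0,0,-2,0],
    [0,0,-2,0],
    [0,0,0,0],
    [0,0,0,0],
  ],
)

```text
clock: 8.7
eef_pos: [510.4, 275.2, 144.4]
tcp_rot: [3.139, -0.001, 1.76]
contact_force: [0.2, -0.5, -2.6]
opening: 0.47
```

```bash
python3 - <<'E'
from h import *
from scipy.spatial.transform import Rotation as Ro
s=r.sense();print(s["clock"],s["eef_pos"],s["tcp_rot"],s["contact_force"],s["wrist_torque"],s["opening"])
P=cams.camera_params("wrist");p,d=cams.grab_frame("wrist");cv2.imwrite("pics/w5.png",p[:,:,::-1])
R=Ro.from_euler("xyz",s["tcp_rot"]).as_matrix();Y=(cloud(P,d)-s["eef_pos"])@R
m=(abs(Y[...,1])<20)&(Y[...,0]>12)&(Y[...,0]<30)&(Y[...,2]>-60)&(Y[...,2]<10)&(d>0);q=Y[m]
print(len(q),q.min(0),q.max(0))
for a in range(-60,10,6):
    k=q[(q[:,2]>a)&(q[:,2]<a+6)]
    if len(k)>15:
        x0=k[:,0]; y=k[:,1]; print(a,len(k),(x0-np.sqrt(np.maximum(20.5**2-y**2,0))).mean().round(2),x0.max().round(1))
        print(circ(k[:,:2]))
E
```

```text
8.7 [510.35132944 275.15431517 144.41820574] [ 3.13859083e+00 -9.10459728e-04  1.75980913e+00] [ 0.22218036 -0.45607785 -2.58925383] [-0.01333853  0.06158658  0.00129127] 0.4697092055784218
3387 [ 12.00346743 -16.09679297 -59.99545147] [20.66239459 19.88656148  0.06539943]
-60 858 -0.95 20.7
(np.float64(0.24879388867070365), np.float64(-0.0074057301727634695), np.float64(19.440970920578636))
-54 485 -0.63 20.4
(np.float64(-0.35226374752439515), np.float64(0.028965109605337602), np.float64(20.25054618073343))
-48 484 -0.84 20.7
(np.float64(-0.4764907851360264), np.float64(0.06908198117926645), np.float64(20.170310548931802))
-42 434 -0.86 20.4
(np.float64(-0.3587507146449296), np.float64(0.06833382599037918), np.float64(20.058795651576627))
-36 384 -0.84 20.4
(np.float64(-0.4349480785704113), np.float64(0.01941036929196116), np.float64(20.140083975333457))
-30 339 -0.86 20.3
(np.float64(-0.5137675451324506), np.float64(0.009567438649526139), np.float64(20.192257151785178))
-24 311 -0.86 20.3
(np.float64(-0.4125315125444875), np.float64(0.021084051106441848), np.float64(20.10078691075214))
-18 51 -0.94 19.8
(np.float64(-0.6896735872824661), np.float64(-0.03132080121883973), np.float64(20.273168110129998))
-6 29 -4.24 16.3
(np.float64(13.202479666655485), np.float64(6.690371838386422), np.float64(2.5372051730330933))
```

View pics/w5.png

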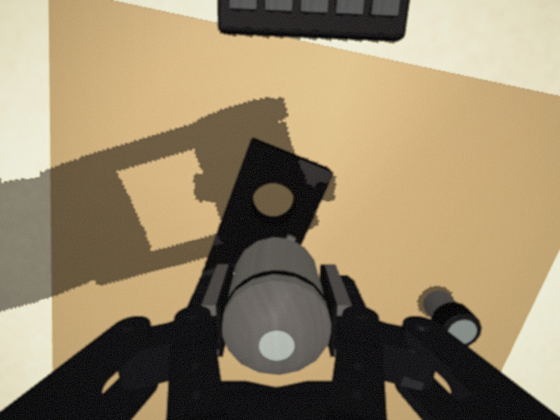

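The objective hangs upright in the jaws with its axis at tool (−0.5, 0), and the rack hole behind it is empty. Next I move to a point where the camera can see the socket.

>>> drive_tool(
  deltas=[
    [-2,0,0,0],
    [-4,0,0,0],
    [-4,0,0,0],
    [-4,0,0,0],
    [-4,0,0,0],
    [-4,0,0,0],
    [-4,0,0,0],
    [-4,0,0,0],
    [-4,0,0,0],
    [-4,0,0,0],
    [-2.4,0,0,0],
    [-1,0,0,0],
  ],
)

```text
clock: 9.75
eef_pos: [586.9, -135.3, 141.3]
tcp_rot: [-3.14, 0.0, 1.757]
contact_force: [-0.2, 0.7, -2.8]
opening: 0.471
```

>>> drive_tool(
  deltas=[
    [0,0,0,0],
    [0,0,0,0],
    [0,0,0,0],
    [0,0,0,0],
    [0,0,0,0],
    [0,0,0,0],
  ],
)

```text
clock: 10.25
eef_pos: [587.3, -130.8, 142.8]
tcp_rot: [3.142, -0.0, 1.761]
contact_force: [-0.4, 0.3, -2.8]
opening: 0.471
```

```bash
python3 - <<'E'
from h import *
s=r.sense();print(s["clock"],s["eef_pos"],s["tcp_rot"],s["qpos"],s["contact_force"],s["wrist_torque"])
P=cams.camera_params("wrist");p,d=cams.grab_frame("wrist");cv2.imwrite("pics/w6.png",p[:,:,::-1]);np.savez("pics/w6.npz",d=d,**P)
X=cloud(P,d)
for z in(60,66,70):print(ring(X,(578,-82.5),33,z,80))
q=X[(X[...,2]>60)&(X[...,2]<80)&(np.hypot(X[...,0]-578,X[...,1]+82)<40)];print(np.percentile(q[:,2],[5,25,50,75,95]))
E
```

```text
10.25 [ 587.31455308 -130.83096902  142.84684001] [ 3.14156563e+00 -8.88429665e-05  1.76114887e+00] [-2.21731496e-01  3.86295790e-01  1.74465706e+00  1.08865793e-04
  1.01065063e+00 -4.12141878e-01] [-0.41160486  0.29681215 -2.76928737] [ 0.01958401 -0.04416924  0.05558677]
(array([577.54, -83.74]), np.float64(32.74), 24)
(array([577.55, -83.72]), np.float64(32.76), 24)
(array([577.56, -83.75]), np.float64(32.77), 24)
[68.67692466 73.25188821 73.87640045 74.38685998 75.11669812]
```

View pics/w6.png

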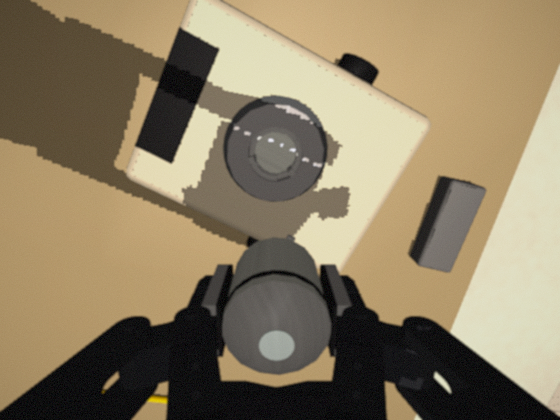

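The socket shows at (275,148), and the fit puts it at (577.55, −83.74) with its top at z = 74. I move over it and lower to just above.

>>> drive_tool(
  deltas=[
    [2,-0.065,0,0],
    [2,0,0,0],
    [0.85,0,1,0],
    [0,0,2,0],
    [0,0,2,0],
    [0,0,1,0],
    [0,0,0,0],
    [0,0,0,0],
    [0,0,0,0],
    [0,0,0,0],
    [0,0,0,0],
    [0,0,0,0],
  ],
)

```text
clock: 11.3
eef_pos: [578.1, -84.5, 83.5]
tcp_rot: [3.14, 0.0, 1.76]
contact_force: [-0.9, -0.6, -2.7]
opening: 0.472
```

```bash
cat >st.py <<'E'
from h import *
s=r.sense();print(s["clock"],s["eef_pos"].round(2),s["tcp_rot"].round(4),"j6",s["qpos"][5].round(3),s["contact_force"].round(2),s["wrist_torque"].round(3),s["opening"].round(3))
y=s["tcp_rot"][2];ex=np.array([577.46+.0,-83.3])-s["eef_pos"][:2] if 0 else np.array([577.55,-83.74])-(s["eef_pos"][:2]-0.45*np.array([np.cos(y),np.sin(y)]))
print("tool err mm dx,dy",(ex@[np.cos(y),np.sin(y)]).round(2),(ex@[np.sin(y),-np.cos(y)]).round(2))
E
python3 st.py
```

```text
Traceback (most recent call last):
  File "st.py", line 2, in <module>
    s=r.sense();print(s["clock"],s["eef_pos"].round(2),s["tcp_rot"].round(4),"j6",s["qpos"][5].round(3),s["contact_force"].round(2),s["wrist_torque"].round(3),s["opening"].round(3))
                                                                                                                                                               ^^^^^^^^^^^^^^^^^^
AttributeError: 'float' object has no attribute 'round'
```

```bash
sed -i 's/s\["opening"\].round(3)/s["opening"]/; s/np.array(\[577.46.*if 0 else //' st.py; python3 st.py
```

```text
11.3 [578.07 -84.51  83.53] [3.1404e+00 4.0000e-04 1.7597e+00] j6 -0.337 [-0.87 -0.61 -2.65] [ 0.046 -0.031  0.012] 0.47243713023501865
tool err mm dx,dy 1.31 -0.37
```

>>> drive_tool(
  deltas=[
    [0.13,-0.03,0,0],
    [0,0,0.3,0],
    [0,0,0.3,0],
    [0,0,0,0],
    [0,0,0,0],
    [0,0,0,0],
  ],
)

```text
clock: 11.8
eef_pos: [577.0, -83.1, 76.6]
tcp_rot: [-3.141, -0.0, 1.76]
contact_force: [0.1, -1.0, -1.6]
opening: 0.469
```

```bash
python3 st.py
```

```text
11.8 [577.   -83.11  76.65] [-3.1414e+00 -1.0000e-04  1.7598e+00] j6 -0.335 [ 0.13 -1.02 -1.61] [-0.012  0.034  0.037] 0.4685170794529968
tool err mm dx,dy -0.27 0.42
```

>>> drive_tool(
  deltas=[
    [-0.03,0.04,0.1,0],
    [0,0,0.1,0],
    [0,0,0.1,0],
    [0,0,0,0],
    [0,0,0,0],
  ],
)

```text
clock: 12.22
eef_pos: [577.4, -83.3, 73.7]
tcp_rot: [-3.141, -0.0, 1.76]
contact_force: [-0.1, -1.0, -2.0]
opening: 0.468
```

>>> drive_tool(
  deltas=[
    [0,0,0.1,0],
    [0,0,0.1,0],
    [0,0,0,0],
    [0,0,0,0],
  ],
)

```text
clock: 12.55
eef_pos: [577.4, -83.3, 71.7]
tcp_rot: [-3.141, -0.0, 1.76]
contact_force: [-0.2, -0.4, -2.7]
opening: 0.468
```

```bash
python3 st.py
```

```text
12.55 [577.43 -83.34  71.71] [-3.1414e+00 -1.0000e-04  1.7598e+00] j6 -0.335 [-0.21 -0.36 -2.7 ] [-0.001 -0.011 -0.024] 0.4678474359991656
tool err mm dx,dy 0.04 0.04
```

Centred and still free. I continue down slowly.

>>> drive_tool(
  deltas=[
    [0,0,0.05,0],
    [0,0,0.05,0],
    [0,0,0.05,0],
    [0,0,0,0],
    [0,0,0,0],
  ],
)

```text
clock: 12.97
eef_pos: [577.7, -83.4, 70.9]
tcp_rot: [3.141, 0.0, 1.76]
contact_force: [-1.4, 0.1, 5.3]
opening: 0.471
```

>>> drive_tool(
  deltas=[
    [0,0,0.05,0],
    [0,0,0.05,0],
    [0,0,0,0],
    [0,0,0,0],
  ],
)

```text
clock: 13.3
eef_pos: [577.9, -83.4, 70.5]
tcp_rot: [3.141, 0.0, 1.76]
contact_force: [-3.7, 0.9, 10.7]
opening: 0.468
```

```bash
python3 st.py
```

```text
13.3 [577.93 -83.4   70.53] [3.1407e+00 3.0000e-04 1.7598e+00] j6 -0.335 [-3.71  0.88 10.65] [ 0.098  0.682 -0.013] 0.468208865789626
tool err mm dx,dy 0.19 -0.43
```

Contact comes at z ≈ 71, which is where lugs standing on teeth or the rim would touch. I ease off to a light touch and turn anticlockwise.

>>> drive_tool(
  deltas=[
    [0,-0.03,-0.06,0],
    [0,0,0,0],
    [0,0,0,-0.04],
    [0,0,0,-0.04],
    [0,0,0,-0.04],
    [0,0,0,-0.04],
    [0,0,0,0],
    [0,0,0,0],
  ],
)

```text
clock: 13.97
eef_pos: [578.4, -83.5, 71.1]
tcp_rot: [3.139, 0.001, 1.92]
contact_force: [-0.7, -0.2, 7.7]
opening: 0.47
```

```bash
python3 st.py
```

```text
13.9667 [578.39 -83.55  71.12] [3.1394e+00 1.2000e-03 1.9201e+00] j6 -0.495 [-0.74 -0.21  7.66] [0.013 0.178 0.029] 0.47044684343073145
tool err mm dx,dy 0.56 -0.86
```

>>> drive_tool(
  deltas=[
    [0.03,-0.05,0,0],
    [0,0,0,-0.04],
    [0,0,0,-0.04],
    [0,0,0,-0.04],
    [0,0,0,-0.04],
    [0,0,0,0],
    [0,0,0,0],
  ],
)

```text
clock: 14.55
eef_pos: [578.0, -83.5, 70.9]
tcp_rot: [3.139, 0.002, 2.08]
contact_force: [0.7, 0.3, 5.0]
opening: 0.472
```

```bash
python3 st.py
```

```text
14.55 [577.97 -83.52  70.93] [3.1394e+00 1.7000e-03 2.0800e+00] j6 -0.655 [0.73 0.33 4.98] [-0.035 -0.087  0.018] 0.4716665023967444
tool err mm dx,dy 0.46 -0.47
```

>>> drive_tool(
  deltas=[
    [0.03,-0.04,0,0],
    [0,0,0,-0.04],
    [0,0,0,-0.04],
    [0,0,0,-0.04],
    [0,0,0,-0.04],
    [0,0,0,0],
    [0,0,0,0],
  ],
)

```text
clock: 15.13
eef_pos: [576.1, -83.2, 69.8]
tcp_rot: [-3.142, -0.0, 2.239]
contact_force: [0.8, -0.5, -0.9]
opening: 0.467
```

```bash
python3 st.py
```

```text
15.1333 [576.09 -83.23  69.77] [-3.1415e+00 -1.0000e-04  2.2386e+00] j6 -0.814 [ 0.83 -0.48 -0.9 ] [0.033 0.022 0.029] 0.46665550380012466
tool err mm dx,dy -0.86 0.82
```

It slipped off the teeth at z = 69.8. I recentre and lower towards the ledge.

>>> drive_tool(
  deltas=[
    [-0.08,0.08,0,0],
    [0,0,0,0],
    [0,0,0.07,0],
    [0,0,0.07,0],
    [0,0,0,0],
    [0,0,0,0],
  ],
)

```text
clock: 15.63
eef_pos: [577.3, -83.4, 68.5]
tcp_rot: [3.142, 0.0, 2.24]
contact_force: [-0.3, 0.0, -1.9]
opening: 0.473
```

```bash
python3 st.py
```

```text
15.6333 [577.29 -83.37  68.46] [3.1416 0.     2.2397] j6 -0.815 [-0.31  0.04 -1.94] [-0.023 -0.011 -0.051] 0.47328931494510823
tool err mm dx,dy -0.0 -0.03
```

>>> drive_tool(
  deltas=[
    [0,0,0.05,0],
    [0,0,0.04,0],
    [0,0,0,0],
    [0,0,0,0],
  ],
)

```text
clock: 15.97
eef_pos: [577.4, -83.4, 68.2]
tcp_rot: [3.141, 0.0, 2.24]
contact_force: [-1.2, 1.0, 5.4]
opening: 0.472
```

```bash
python3 st.py
```

```text
15.9667 [577.39 -83.41  68.2 ] [3.1414e+00 2.0000e-04 2.2397e+00] j6 -0.815 [-1.16  1.03  5.38] [0.068 0.352 0.022] 0.4724874554386613
tool err mm dx,dy 0.09 -0.08
```

It rests on the ledge at z = 68.2, about 3 mm below the teeth as expected. I turn anticlockwise in small chunks and watch for the drop.

>>> drive_tool(
  deltas=[
    [0,0,0,-0.04],
    [0,0,0,-0.04],
    [0,-0.01,0,-0.04],
    [0,0,0,-0.04],
    [0,0,0,0],
  ],
)

```text
clock: 16.38
eef_pos: [577.8, -83.5, 68.2]
tcp_rot: [3.141, 0.001, 2.402]
contact_force: [-0.5, 0.2, 5.3]
opening: 0.471
```

```bash
python3 st.py
```

```text
16.3833 [577.82 -83.54  68.23] [3.1408e+00 1.1000e-03 2.4015e+00] j6 -0.977 [-0.49  0.17  5.34] [-0.031  0.116  0.018] 0.47088900371065606
tool err mm dx,dy 0.51 -0.33
```

>>> drive_tool(
  deltas=[
    [0,0,0,-0.04],
    [0,0,0,-0.04],
    [0,-0.01,0,-0.04],
    [0,0,0,-0.04],
    [0,0,0,0],
  ],
)

```text
clock: 16.8
eef_pos: [577.8, -83.7, 68.2]
tcp_rot: [3.141, 0.001, 2.561]
contact_force: [-0.4, 0.2, 5.1]
opening: 0.471
```

```bash
python3 st.py
```

```text
16.8 [577.81 -83.66  68.22] [3.1410e+00 1.3000e-03 2.5607e+00] j6 -1.136 [-0.35  0.21  5.07] [ 0.001 -0.003 -0.001] 0.47050522063831346
tool err mm dx,dy 0.63 -0.21
```

>>> drive_tool(
  deltas=[
    [0.03,0,0,-0.04],
    [0,-0.01,0,-0.04],
    [0,0,0,-0.04],
    [0,0,0,-0.04],
    [0,0,0,0],
  ],
)

```text
clock: 17.22
eef_pos: [577.6, -83.6, 68.2]
tcp_rot: [3.141, 0.001, 2.72]
contact_force: [-0.1, -0.1, 5.7]
opening: 0.469
```

```bash
python3 st.py
```

```text
17.2167 [577.58 -83.55  68.19] [3.1412e+00 1.5000e-03 2.7203e+00] j6 -1.296 [-0.15 -0.09  5.66] [-0.028 -0.099  0.05 ] 0.46919257914581713
tool err mm dx,dy 0.4 -0.18
```

>>> drive_tool(
  deltas=[
    [0,0,0,-0.04],
    [0,-0.01,0,-0.04],
    [0,0,0,-0.04],
    [0,0,0,-0.04],
    [0,0,0,0],
  ],
)

```text
clock: 17.63
eef_pos: [577.5, -83.6, 68.2]
tcp_rot: [3.141, 0.002, 2.88]
contact_force: [0.1, -0.7, 5.4]
opening: 0.468
```

```bash
python3 st.py
```

```text
17.6333 [577.54 -83.65  68.21] [3.1414e+00 1.5000e-03 2.8800e+00] j6 -1.456 [ 0.14 -0.69  5.42] [-0.023 -0.013  0.012] 0.46815560374757453
tool err mm dx,dy 0.41 -0.09
```

>>> drive_tool(
  deltas=[
    [0.02,0,0,-0.04],
    [0,-0.01,0,-0.04],
    [0,0,0,-0.04],
    [0,0,0,-0.04],
    [0,0,0,0],
  ],
)

```text
clock: 18.05
eef_pos: [577.3, -83.7, 68.2]
tcp_rot: [-3.142, 0.002, 3.04]
contact_force: [-0.4, 0.1, 5.7]
opening: 0.465
```

```bash
python3 st.py
```

```text
18.05 [577.31 -83.66  68.21] [-3.1415e+00  1.5000e-03  3.0401e+00] j6 -1.616 [-0.38  0.1   5.69] [-0.041 -0.001  0.021] 0.465443834377678
tool err mm dx,dy 0.21 -0.05
```

>>> drive_tool(
  deltas=[
    [0,0,0,-0.04],
    [0,-0.01,0,-0.04],
    [0,0,0,-0.04],
    [0,0,0,-0.04],
    [0,0,0,0],
  ],
)

```text
clock: 18.47
eef_pos: [577.3, -83.8, 68.2]
tcp_rot: [-3.141, 0.001, -3.083]
contact_force: [-0.0, 0.2, 6.2]
opening: 0.467
```

```bash
python3 st.py
```

```text
18.4667 [577.29 -83.77  68.2 ] [-3.1413e+00  1.5000e-03 -3.0831e+00] j6 -1.776 [-0.02  0.16  6.22] [ 0.004 -0.023 -0.   ] 0.46652258116726436
tool err mm dx,dy 0.18 0.02
```

>>> drive_tool(
  deltas=[
    [0,0,0,-0.04],
    [0,0,0,-0.04],
    [0,0,0,-0.04],
    [0,0,0,0],
  ],
)

```text
clock: 18.8
eef_pos: [577.3, -83.8, 68.1]
tcp_rot: [-3.141, 0.001, -2.963]
contact_force: [-0.2, -0.3, 5.2]
opening: 0.468
```

>>> drive_tool(
  deltas=[
    [0,-0.01,0,-0.04],
    [0,0,0,-0.04],
    [0,0,0,-0.04],
    [0,0,0,0],
  ],
)

```text
clock: 19.13
eef_pos: [577.0, -83.8, 67.8]
tcp_rot: [-3.141, 0.001, -2.844]
contact_force: [1.0, 0.9, 2.9]
opening: 0.47
```

```bash
python3 st.py
```

```text
19.1333 [577.01 -83.81  67.75] [-3.1413e+00  8.0000e-04 -2.8442e+00] j6 -2.015 [1.04 0.92 2.88] [-0.01  -0.217  0.011] 0.4702594904371351
tool err mm dx,dy -0.09 -0.09
```

>>> drive_tool(
  deltas=[
    [0,0,0,-0.03],
    [0,0,0,-0.03],
    [0,0,0,-0.02],
    [0,0,0,0],
    [0,0,0,0],
  ],
)

```text
clock: 19.55
eef_pos: [576.1, -83.7, 67.2]
tcp_rot: [3.141, -0.001, -2.765]
contact_force: [0.7, -0.3, -2.9]
opening: 0.474
```

```bash
python3 st.py
```

```text
19.55 [576.13 -83.71  67.17] [ 3.1411e+00 -9.0000e-04 -2.7654e+00] j6 -2.094 [ 0.68 -0.26 -2.85] [ 0.019 -0.036 -0.014] 0.47432784859808375
tool err mm dx,dy -0.86 -0.55
```

It dropped into the gaps with no load. I recentre and lower by 5 mm.

>>> drive_tool(
  deltas=[
    [-0.08,-0.05,0,0],
    [0,0,0,0],
    [0,0,0.05,0],
    [0,0,0.1,0],
    [0,0,0.1,0],
    [0,0,0,0],
    [0,0,0,0],
  ],
)

```text
clock: 20.13
eef_pos: [577.4, -83.9, 65.0]
tcp_rot: [3.141, -0.0, -2.763]
contact_force: [-0.4, -0.4, -2.4]
opening: 0.47
```

```bash
python3 st.py
```

```text
20.1333 [577.41 -83.92  64.96] [ 3.1415e+00 -2.0000e-04 -2.7635e+00] j6 -2.096 [-0.37 -0.44 -2.38] [0.026 0.057 0.002] 0.4701542606499465
tool err mm dx,dy 0.25 0.12
```

>>> drive_tool(
  deltas=[
    [0,0,0.1,0],
    [0,0,0.1,0],
    [0,0,0,0],
    [0,0,0,0],
  ],
)

```text
clock: 20.47
eef_pos: [577.5, -83.9, 63.0]
tcp_rot: [-3.142, -0.0, -2.763]
contact_force: [-0.4, 0.5, -1.4]
opening: 0.471
```

```bash
python3 st.py
```

```text
20.4667 [577.55 -83.94  63.02] [-3.1416 -0.     -2.7634] j6 -2.096 [-0.41  0.5  -1.36] [0.005 0.009 0.021] 0.4711271180665435
tool err mm dx,dy 0.37 0.19
```

>>> drive_tool(
  deltas=[
    [0.02,0.01,0.05,0],
    [0,0,0.05,0],
    [0,0,0.06,0],
    [0,0,0,0],
    [0,0,0,0],
  ],
)

```text
clock: 20.88
eef_pos: [577.4, -83.9, 61.8]
tcp_rot: [-3.141, 0.0, -2.763]
contact_force: [-1.6, -0.2, 2.9]
opening: 0.467
```

```bash
python3 st.py
```

```text
20.8833 [577.41 -83.92  61.79] [-3.1415e+00  2.0000e-04 -2.7634e+00] j6 -2.096 [-1.56 -0.16  2.86] [0.067 0.28  0.029] 0.46707130736663377
tool err mm dx,dy 0.25 0.11
```

The lugs are on the gap floor with the shoulder about 4.4 mm above the mouth. I lower the grip force as a torque limiter and screw clockwise along the slope.

>>> drive_tool(
  deltas=[
    [0,0,-0.02,0],
    [0,0,0,0.04],
    [0,0.01,0,0.04],
    [0,0,0.01,0.04],
    [0,0,0.01,0.04],
    [0,0,0,0],
  ],
  jaw=1,
  force=22,
)

```text
clock: 21.38
eef_pos: [577.8, -83.8, 61.8]
tcp_rot: [-3.141, 0.001, -2.925]
contact_force: [0.5, 0.1, 1.8]
opening: 0.468
```

```bash
python3 st.py
```

```text
21.3833 [577.75 -83.85  61.76] [-3.1413e+00  9.0000e-04 -2.9252e+00] j6 -1.934 [0.54 0.13 1.79] [ 0.014 -0.024 -0.019] 0.46786650332082086
tool err mm dx,dy 0.63 0.15
```

>>> drive_tool(
  deltas=[
    [0,0,0.012,0.04],
    [0,0.01,0.012,0.04],
    [0,0,0.012,0.04],
    [0,0,0.012,0.04],
    [0,0,0,0],
  ],
)

```text
clock: 21.8
eef_pos: [577.8, -83.8, 61.4]
tcp_rot: [-3.141, 0.001, -3.084]
contact_force: [-0.6, 0.4, 4.3]
opening: 0.471
```

```bash
python3 st.py
```

```text
21.8 [577.84 -83.8   61.41] [-3.1414e+00  1.1000e-03 -3.0839e+00] j6 -1.775 [-0.61  0.38  4.27] [ 0.005 -0.     0.002] 0.47088725977313867
tool err mm dx,dy 0.73 0.08
```

>>> drive_tool(
  deltas=[
    [0.03,0,0.01,0.04],
    [0,0.01,0.012,0.04],
    [0,0,0.012,0.04],
    [0,0,0.012,0.04],
    [0,0,0.012,0.04],
    [0,0,0,0],
  ],
)

```text
clock: 22.3
eef_pos: [577.6, -83.8, 60.8]
tcp_rot: [-3.142, 0.001, 3.0]
contact_force: [0.1, -0.1, 3.8]
opening: 0.471
```

```bash
python3 st.py
```

```text
22.3 [577.64 -83.75  60.82] [-3.1416e+00  1.4000e-03  3.0001e+00] j6 -1.576 [ 0.1  -0.06  3.81] [-0.042 -0.098  0.018] 0.4712196287668094
tool err mm dx,dy 0.54 -0.0
```

>>> drive_tool(
  deltas=[
    [0,0,0.012,0.04],
    [0,0.01,0.012,0.04],
    [0,0,0.012,0.04],
    [0,0,0.012,0.04],
    [0,0,0.012,0.04],
    [0,0,0,0],
  ],
)

```text
clock: 22.8
eef_pos: [577.6, -83.6, 60.2]
tcp_rot: [3.141, 0.001, 2.801]
contact_force: [1.0, 0.0, 5.1]
opening: 0.467
```

```bash
python3 st.py
```

```text
22.8 [577.56 -83.64  60.17] [3.1413e+00 1.2000e-03 2.8007e+00] j6 -1.376 [1.03 0.   5.12] [-0.013 -0.19  -0.034] 0.466646930414776
tool err mm dx,dy 0.43 -0.1
```

>>> drive_tool(
  deltas=[
    [0.02,0,0.01,0.04],
    [0,0.01,0.012,0.04],
    [0,0,0.012,0.04],
    [0,0,0.012,0.04],
    [0,0,0.012,0.04],
    [0,0,0,0],
  ],
)

```text
clock: 23.3
eef_pos: [577.2, -83.4, 59.5]
tcp_rot: [3.141, 0.001, 2.601]
contact_force: [-0.1, -0.1, 5.3]
opening: 0.469
```

```bash
python3 st.py
```

```text
23.3 [577.18 -83.4   59.53] [3.1413e+00 6.0000e-04 2.6010e+00] j6 -1.176 [-0.05 -0.11  5.3 ] [-0.009 -0.021  0.039] 0.4686633897456306
tool err mm dx,dy -0.04 -0.1
```

>>> drive_tool(
  deltas=[
    [0,0,0.012,0.04],
    [0,0.01,0.012,0.04],
    [0,0,0.012,0.04],
    [0,0,0.012,0.04],
    [0,0,0.012,0.04],
    [0,0,0,0],
  ],
)

```text
clock: 23.8
eef_pos: [577.2, -83.3, 58.9]
tcp_rot: [3.141, 0.001, 2.401]
contact_force: [0.0, -0.6, 5.1]
opening: 0.471
```

```bash
python3 st.py
```

```text
23.8 [577.17 -83.34  58.91] [3.1412e+00 5.0000e-04 2.4010e+00] j6 -0.976 [ 0.01 -0.56  5.07] [ 0.033 -0.063 -0.048] 0.47077229155243844
tool err mm dx,dy -0.09 -0.04
```

>>> drive_tool(
  deltas=[
    [0,0,0.012,0.04],
    [0,0.01,0.012,0.04],
    [0,0,0.012,0.04],
    [0,0,0.012,0.04],
    [0,0,0,0],
  ],
)

```text
clock: 24.22
eef_pos: [577.2, -83.3, 58.4]
tcp_rot: [3.141, 0.0, 2.241]
contact_force: [0.1, 1.2, 5.3]
opening: 0.473
```

```bash
python3 st.py
```

```text
24.2167 [577.23 -83.26  58.43] [3.1412e+00 4.0000e-04 2.2410e+00] j6 -0.816 [0.05 1.22 5.35] [ 0.034 -0.015 -0.01 ] 0.47325222731061356
tool err mm dx,dy -0.13 -0.05
```

>>> drive_tool(
  deltas=[
    [0,0,0.012,0.04],
    [0,0,0.012,0.04],
    [0,0,0,0],
  ],
)

```text
clock: 24.47
eef_pos: [577.3, -83.2, 58.2]
tcp_rot: [3.141, 0.0, 2.161]
contact_force: [-0.3, -0.4, 6.2]
opening: 0.467
```

```bash
python3 st.py
```

```text
24.4667 [577.26 -83.22  58.22] [3.1411e+00 4.0000e-04 2.1612e+00] j6 -0.736 [-0.31 -0.37  6.2 ] [0.043 0.011 0.018] 0.4671933256046557
tool err mm dx,dy -0.14 -0.05
```

>>> drive_tool(
  deltas=[
    [0,0,0.01,0.03],
    [0,0,0.01,0.03],
    [0,0,0,0],
  ],
)

```text
clock: 24.72
eef_pos: [577.3, -83.3, 58.1]
tcp_rot: [3.141, 0.001, 2.103]
contact_force: [0.1, 1.2, 7.1]
opening: 0.47
```

```bash
python3 st.py
```

```text
24.7167 [577.26 -83.25  58.13] [3.1412e+00 6.0000e-04 2.1027e+00] j6 -0.677 [0.11 1.19 7.12] [0.165 0.035 0.448] 0.46975577634090243
tool err mm dx,dy -0.12 -0.0
```

>>> drive_tool(
  deltas=[
    [0,0,0.01,0.03],
    [0,0,0,0],
  ],
)

```text
clock: 24.88
eef_pos: [577.3, -83.3, 58.1]
tcp_rot: [3.141, 0.001, 2.073]
contact_force: [-1.3, 0.6, 7.5]
opening: 0.472
```

```bash
python3 st.py
```

```text
24.8833 [577.31 -83.26  58.12] [3.1411e+00 7.0000e-04 2.0730e+00] j6 -0.648 [-1.27  0.56  7.52] [0.108 0.097 0.554] 0.4715693467846586
tool err mm dx,dy -0.09 -0.02
```

The torque rose to 0.55 N·m and z stopped at 58.1, so this is the solid stop (the collar slips at 0.6). I back off the twist elastically, then release.

>>> drive_tool(
  deltas=[
    [0,0,0,-0.02],
    [0,0,-0.02,-0.02],
    [0,0,0,0],
  ],
)

```text
clock: 25.13
eef_pos: [577.3, -83.3, 58.2]
tcp_rot: [3.141, 0.0, 2.115]
contact_force: [0.2, 0.2, 6.2]
opening: 0.47
```

```bash
python3 st.py
```

```text
25.1333 [577.25 -83.26  58.19] [3.1411e+00 5.0000e-04 2.1149e+00] j6 -0.69 [0.17 0.24 6.24] [0.061 0.013 0.168] 0.46965745114809815
tool err mm dx,dy -0.12 0.01
```

>>> drive_tool(
  deltas=[
    [0,0,0,0],
    [0,0,0,0],
    [0,0,0,0],
    [0,0,0,0],
    [0,0,0,0],
    [0,0,0,0],
    [0,0,0,0],
    [0,0,0,0],
  ],
  jaw=0,
)

```text
clock: 25.8
eef_pos: [576.9, -83.2, 57.8]
tcp_rot: [3.142, -0.0, 2.11]
contact_force: [-0.4, 0.1, 0.0]
opening: 1.002
```

>>> drive_tool(
  deltas=[
    [0,0,-1,0],
    [0,0,-2,0],
    [0,0,-3,0],
    [0,0,-3,0],
    [-3,0,-3,0],
    [-3,0,0,0],
    [0,0,0,0],
    [0,0,0,0],
    [0,0,0,0],
    [0,0,0,0],
  ],
)

```text
clock: 26.63
eef_pos: [606.5, -133.6, 176.9]
tcp_rot: [-3.141, -0.001, 2.11]
contact_force: [0.8, -0.1, 0.0]
opening: 1.0
```

```bash
python3 st.py; python3 - <<'E'
from h import *
P=cams.camera_params("wrist");p,d=cams.grab_frame("wrist");X=cloud(P,d)
q,_=cams.grab_frame("scene");cv2.imwrite("pics/w7.png",np.hstack([p[:,100:460],cv2.resize(q[140:260,200:360],(560,420))[:,:430]])[:,:,::-1])
D=np.hypot(X[...,0]-577.5,X[...,1]+83.7)
print(ring(X,(577.5,-83.7),20.5,100,130))
for lo,hi in((0,6),(24,32)):
    z=X[...,2][(D>=lo)&(D<hi)&(d>0)];print(lo,hi,len(z),np.percentile(z,[25,50,75]))
E
```

```text
26.6333 [ 606.53 -133.57  176.87] [-3.1406e+00 -1.2000e-03  2.1100e+00] j6 -0.759 [ 0.78 -0.07  0.04] [ 0.004 -0.004  0.03 ] 1.0001373176609694
tool err mm dx,dy 58.09 0.72
(array([577.55, -83.51]), np.float64(19.99), 24)
0 6 288 [126.20919767 126.62803819 127.0529402 ]
24 32 2049 [73.54089978 73.98610932 74.47183148]
```

View pics/w7.png

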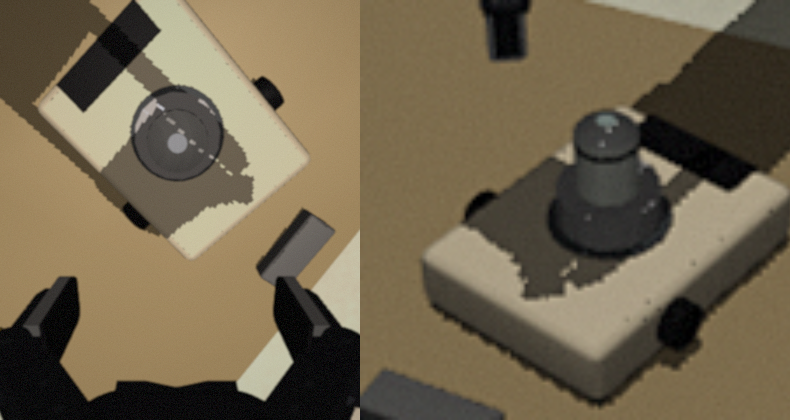

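The objective stands upright, centred and released. The depth-based shoulder height comes out marginal, so I calibrate it against the same measurement in the rack.

```bash
python3 - <<'E'
from h import *
for n,c in(("w1",(508,274.35)),("w2",(507.9,274.6))):
    f=np.load(f"pics/{n}.npz");X=cloud(f,f["d"]);D=np.hypot(X[...,0]-c[0],X[...,1]-c[1])
    z=X[...,2][(D<6)];e=(X[...,:2]-np.array([500.5,226.5]))@np.array([.187,.982]);g=(X[...,:2]-np.array([500.5,226.5]))@np.array([.982,-.187])
    k=X[...,2][(abs(e)<20)&(abs(g)<30)&(f["d"]>0)]
    print(n,np.median(z),len(z),np.median(k),np.percentile(k,[25,75]))
P=cams.camera_params("wrist");v=[]
for i in range(4):
    p,d=cams.grab_frame("wrist");X=cloud(P,d);D=np.hypot(X[...,0]-577.5,X[...,1]+83.6)
    v.append((np.median(X[...,2][D<6]),np.median(X[...,2][(D>24)&(D<31)])))
print(np.round(v,2))
E
```

```text
w1 81.90335949283971 154 309.51403691408456 [ 31.18946713 312.97406017]
w2 217.28003562156186 995 30.100799827241893 [29.67380974 30.52014644]
[[126.58  74.06]
 [126.63  73.99]
 [126.48  73.93]
 [126.57  73.87]]
```

```bash
python3 -c "
from rig import job
print(job.sign_off())"
```

```text
the job is handed in; nothing more can be done
None
```

The larger objective is screwed down to the solid stop in the microscope foot's socket and released. I handed the job in at about 27 s; no verdict was reported.

**How the thread went:** The lugs first stood on the teeth, at about 10 N. I eased off and turned anticlockwise: they came off the teeth onto the ledge, then dropped into the gaps. I then screwed clockwise about 1.4 rad under light load until the stop. Torque there peaked at 0.55 N·m, under the 0.6 N·m at which the collar slips, but I did not measure the collar's turn directly.

**Last checks:**
- **Position:** the objective is upright in the last picture, and its axis is within about 0.3 mm of the socket axis.
- **Seating:** the shoulder is about 0.7 mm above the collar, from both the contact heights and the depth camera. For the camera I subtracted its 0.7 mm over-reading of the same nose in the rack. Uncorrected it gave about 1.4 mm, just inside the 1.5 mm limit. Both are higher than the expected 0.3 mm.
- **Clearance:** the gripper is open, well clear, and shows almost no force.

**What went wrong or disagreed:**
- **First grasp:** it closed on top of the nose with about 17 N and shifted the objective about 1.4 mm in its hole. The real fingertips were about 39 mm farther back than the interface says, so I worked with the measured offset from then on.
- **Other items:** I touched nothing else as far as the pictures show, but I did not re-measure the slim objective, eyepiece, slide box or pencil at the end.

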